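# Load a pile of flat bars into a stack-drilling nest

## Robot

A 6-joint arm with a two-finger parallel gripper is mounted at the origin on the work surface; the furniture and walls round the work are solid. World frame = base frame: x ahead of the robot, y to its left, z up, the work surface at z = 0. Lengths are in mm, angles in degrees, forces in N, time in s.
With the tool pointing down it reaches from about 300 to 850 mm from the base axis. Payload 4.2 kg.
Tool frame: the origin (TCP) lies at the very end of the fingers, on their centre line; the grasp point (between the pads) lies 19 mm behind it (env.grasp_offset is the distance from the TCP to the grasp point, in mm); z points along the fingers, y is the line along which they close (so a half turn about z gives the same grasp; the last joint's range is limited). The gripper opens to 91 mm and grips with 3 to 60 N. Pads are 32 mm wide; open, the fingers measure 118 mm over their backs; the gripper's body (76 mm by 178 mm) begins 60 mm behind the grasp point.
Start: joints at [67.208, 18.312, 89.639, -0, 72.044, -1.146], TCP at [212.107, 534.466, 213.976] pointing down, gripper open.
Joint ranges: [-177.97, 177.97], [-48.28, 115.42], [12.27, 149.76], [-77.06, 257.06], [2.81, 150.46], [-146.56, 146.56]. Speed limits (degrees/s): [147.25, 147.25, 180, 180, 180, 180].

## Interface

Orientations are given as [roll, pitch, yaw] about the fixed x, y, z axes, in that order (R = Rz(yaw) Ry(pitch) Rx(roll)).
In Python, from workcell import env gives the robot as it stands. The module is installed in compiled form; this text tells all that it offers.
- The arm moves only by the tool send_rows, never from a script. Its argument "motion" is a list of rows, each an object of numbers: "tx", "ty", "tz": the shift along the tool's x, y, z in units of 500 mm (1.0 is 500 mm); "rx", "ry", "rz": the turn, a rotation vector about the tool's x, y, z in units of 30 degrees (1.0 is 30 degrees); "gripper": the closure, from -1 (fully open) to 1 (shut). In form: [{"tx": .., "ty": .., "tz": .., "rx": .., "ry": .., "rz": .., "gripper": ..}, ...]. A call has 1 to 12 rows; each row shifts and turns the commanded pose from where the row before left it, along the tool's axes as they then stand; what a row does not reach is not made up. A row lasts 1/8 s, in which the tool goes at most 62.5 mm and 10.7 degrees, less where a joint would pass 70% of its speed; a pose out of reach is approached as far as the arm can. A call with a number of a shift or a turn outside -1 to 1 is refused whole. A call with a gripper value outside its range is refused whole. The fingers move at their own pace and stop on an object; "grip_force" is the grip in N (left out, the last holds). Time passes only in rows, so rows that do not move let the fingers close. It gives the time, the measured TCP pose, the force, the opening and the grip force at its end, in the units of the state.
- env.state(): the state, without advancing time (a new reading comes with each control period).
- env.grab_frame(name): name is "side" or "top" or "wrist"; returns a dict with "frame" (384x512x3 uint8, red, green, blue), "vertical_fov" (degrees; the focal length in pixels is half the picture's height over the tangent of half this angle, whatever the lens; pixels are square), "cx", "cy" (the principal point, pixels), "rvec" (rotation vector, rad) and "tvec" (3), from world to camera coordinates, as OpenCV has them; the wrist camera has in their place "T_tool_cam" (4x4, takes a point from camera to tool coordinates, whose origin is the TCP and whose axes are the flange's). Camera axes: x right, y down, z forward; pixel columns grow to the right and rows downward; lengths in mm; the calibration is good to about 2 mm. The wrist camera is an equidistant fisheye: a pixel r from the principal point sees the ray r / f radians off the axis. A picture is of the moment at which its call begins: read the wrist's pose just before it. There is no depth.
- env.job_done(): hands the job in; it is judged then, once.
The state is a dict: "time_s": time; "qpos": joint angles; "qvel": joint speeds; "effort": joint torques, N m; "ee_pos": TCP position; "ee_rot": TCP orientation; "force": force on the tool from outside, world axes, zero at the start; "torque": the same for the moment, N m; "gripper_width": finger opening in mm; "gripper_force": force on a finger pad.
Only numpy, scipy, OpenCV 4.12 (cv2) and the standard library are available. Lean on these libraries where they do the work, as an engineer would, in place of code of your own. Each camera call takes 0.05 s, during which the arm holds its last target. There are 200 camera calls.

## Task

Pick up the pile of three flat steel bars from its wooden rest and load it, as one pile, into the drilling nest: tip one end in under the dark hold-down lip first, then let the other end down behind the low gate wall until the whole pile lies flat and fully home on the nest's floor. The bars must stay stacked in their order all the way; do not push the set-up block, the tape measure or the loose nut about.

Things in the scene. Friction and masses are not known exactly. Their poses are not given: they have to be found in the camera images.
- tab_low_center (a point): Centre of the lowest of three equal loose dark grey flat steel bars, each 25.4 (x) by 110 (y) by 9.5 (z) mm, 0.14 to 0.28 kg, stacked flush into a pile 25.4 by 110 by 28.5 mm. x is across the bar, y along it, z up. Both ends of the pile are alike.
- tab_mid_center (a point): Centre of the middle bar; same size and axes. At the start it is also the centre of the pile, 32 mm above the table.
- tab_top_center (a point): Centre of the top bar of the pile; same size and axes.
- rest: Fixed wooden rest under the pile, 18 (x) by 96 (y) by 18 (z) mm, origin at the centre of its underside, pile centred on it. It is narrower than the bars, so fingers can reach below the pile's long sides.
- nest: The drilling nest, a fixed aluminium fixture on a blue base plate 90 by 176 by 4 mm, origin at the centre of its underside on the table; x across, y along it towards the lip, z up. Its pocket for the pile is 113 mm long and 28 mm wide, open at the top, walls 8 to 12 mm thick.
- nest_seat (a point): Centre of the pocket's floor, 18 mm above the table, where the pile's underside must lie; axes as the nest's. The pocket runs to y = +56.5 and -56.5 mm, x = +14 and -14 mm. For y from -43 to +26 mm its sides are open for fingers: there the floor is only a spine 18 mm wide (x), 14 mm above the base plate.
- nest_lip (a point): Middle of the lower edge of the dark hold-down lip at the pocket's +y end: 44.5 mm in +y from the floor's centre, 34 mm above the floor. From here the lip (46 mm wide, 6 mm thick) reaches 12 mm on in +y to the upright end wall. Under it two side cheeks, 28 mm apart, run back to 36.5 mm from the floor's centre, with lead-in flares to 26 mm.
- nest_gate (a point): Middle of the inner foot of the low gate wall, at floor height, 56.5 mm in -y from the floor's centre. The wall is upright to 6 mm over the floor, then flares outward to about 12 mm. Two side cheeks of the same height, 28 mm apart and flared likewise, run 13 mm from it towards +y.
- tab_low: The lowest bar; origin at the centre of its underside.
- tab_mid: The middle bar; origin at the centre of its underside.
- tab_top: The top bar; origin at the centre of its underside.
- block_123: Bystander: steel set-up block with holes, 51 by 76 by 25 mm, origin at the centre of its underside.
- tape_measure: Bystander: yellow tape measure, 40 by 82 by 70 mm, origin at the centre of its underside.
- hex_nut_0: Bystander: bright steel hex nut, 19 mm across flats, 10 mm high, lying flat, origin at the centre of its underside.
Mind the look-alikes: they are no part of the job. What is shaped like the tab_top but green is not meant.

How it is judged (in metres and radians):
On the way:
1. the three bars are held up together, clear of the rest (height (world z) of tab_low_center above 0.048 m and height (world z) of tab_mid_center above 0.0575 m and height (world z) of tab_top_center above 0.067 m and distance between tab_low_center and tab_top_center below 0.03 m), for 0.2 s.
At the end, for the whole second after the job is handed in: All three bars lie in the nest in their order (low, middle, top), flat (within 0.03 rad) on its floor and on one another, each at its height over the floor within 2 mm, within 4 mm of the pocket's middle lengthwise and across, along the pocket within 0.05 rad, at rest (z of tab_low_center in the frame of nest_seat between 0.00275 and 0.00675 m and y of tab_low_center in the frame of nest_seat between -0.004 and 0.004 m and x of tab_low_center in the frame of nest_seat between -0.004 and 0.004 m and angle between each of tab_low_center, tab_mid_center, tab_top_center's own z axis and vertical below 0.03 rad and angle between the y axis of each of tab_low_center, tab_mid_center, tab_top_center and the y axis of nest_seat, either way round below 0.05 rad and linear speed of each of tab_low, tab_mid, tab_top below 0.01 m/s and z of tab_mid_center in the frame of nest_seat between 0.01225 and 0.01625 m and y of tab_mid_center in the frame of nest_seat between -0.004 and 0.004 m and x of tab_mid_center in the frame of nest_seat between -0.004 and 0.004 m and z of tab_top_center in the frame of nest_seat between 0.02175 and 0.02575 m and y of tab_top_center in the frame of nest_seat between -0.004 and 0.004 m and x of tab_top_center in the frame of nest_seat between -0.004 and 0.004 m); the robot touches nothing.
It fails at once if the pile comes apart (a bar's centre shifts more than about 15 mm against its neighbour's) (distance between any of tab_low_center, tab_top_center and tab_mid_center above 0.018 m).
It fails at once if the set-up block, tape measure or nut is moved more than 20 mm (distance of any of block_123, tape_measure, hex_nut_0 from where it was at the start of the episode above 0.02 m).
It also fails if it takes over 45 s, if anything falls off the work surface, if the arm or the gripper's body presses on something with over 40 N, if the wrist force passes 120 N, or if a joint passes its speed limit or range.

## Working session

There is one attempt and no reset: what is moved stays moved. The work goes in short steps, Python scripts to look and compute and a tool call to move; the robot and the scene stay as the last step left them, time stands still between calls to the robot, and variables do not carry over. Pictures are saved under pics/ and viewed, at most 11 in all, crops included, and the job is handed in when it is done.

Besides the shell and the picture viewer there is one more tool, called after "Call:" by a JSON object that holds its "name" and its "arguments". send_rows: Moves the arm, as the interface text tells. Shifts and turns lie within -1 to 1; 1 stands for 500 mm of shift or 30 degrees of turn. Its arguments: {"type":"object","properties":{"motion":{"type":"array"},"grip_force":{"type":"number"}},"required":["motion"]}

```bash
mkdir -p pics; cat > h.py <<'E'
import numpy as np, cv2, pickle
from scipy.spatial.transform import Rotation as R
from workcell import env
def grab(n,fn):
    s=env.state(); f=env.grab_frame(n); f['state']=s; pickle.dump(f,open(f'pics/{fn}.pkl','wb'))
    cv2.imwrite(f'pics/{fn}.png',f['frame'][:,:,::-1]); return f
def load(fn): return pickle.load(open(f'pics/{fn}.pkl','rb'))
def ray(f,u,v):
    H=f['frame'].shape[0]; fl=H/2/np.tan(np.radians(f['vertical_fov'])/2)
    Rm=cv2.Rodrigues(np.array(f['rvec'],float))[0]; t=np.array(f['tvec'],float).ravel()
    d=np.array([(u-f['cx'])/fl,(v-f['cy'])/fl,1]); return -Rm.T@t, Rm.T@d
def onz(f,u,v,z):
    o,d=ray(f,u,v); return (o+d*(z-o[2])/d[2])
def proj(f,P):
    H=f['frame'].shape[0]; fl=H/2/np.tan(np.radians(f['vertical_fov'])/2)
    K=np.array([[fl,0,f['cx']],[0,fl,f['cy']],[0,0,1.]])
    return cv2.projectPoints(np.array(P,float).reshape(-1,3),np.array(f['rvec'],float),np.array(f['tvec'],float),K,None)[0].reshape(-1,2)
def crop(fn,x0,y0,w,h,k,out):
    im=cv2.imread(f'pics/{fn}.png')[y0:y0+h,x0:x0+w]; cv2.imwrite(f'pics/{out}.png',cv2.resize(im,None,fx=k,fy=k,interpolation=cv2.INTER_CUBIC))
E
python3 - <<'E'
from h import *
a=grab('top','t0');b=grab('side','s0')
for f in(a,b): print(f['vertical_fov'],ray(f,256,192))
s=env.state();print(s, env.grasp_offset)
im=np.vstack([a['frame'],b['frame']])[:,:,::-1]
cv2.imwrite('pics/both.png',cv2.resize(im,(400,600)) if 0 else a['frame'][:,:,::-1])
E
```

```text
52.393215993092426 (array([ 317.93107133,   26.7753958 , 1199.91338584]), array([ 0.04784748, -0.02912518, -0.99844846]))
44.44247980052142 (array([ -247.16108011, -1034.07375873,   919.19266343]), array([ 0.41235861,  0.7054007 , -0.57653528]))
{'time_s': 0.1, 'qpos': array([ 6.72075670e+01,  1.83478283e+01,  8.96971479e+01,  2.82049353e-03,
        7.20423314e+01, -1.14585520e+00]), 'qvel': array([-0.00111926, -0.09331632, -0.28605695, -0.01479354, -0.03924748,
        0.03046072]), 'effort': array([-6.93048823e-04, -4.13336742e+01, -2.32510346e+01,  7.27772014e-02,
        4.21850430e-02, -6.27203940e-05]), 'ee_pos': array([211.92632409, 534.06537261, 213.22120802]), 'ee_rot': array([-1.79912763e+02, -4.42717239e-03,  1.58352547e+02]), 'force': array([-0.26186232,  0.30606335,  0.12804157]), 'torque': array([ 0.05995513, -0.02392818,  0.05011339]), 'gripper_force': 0.0, 'gripper_width': 91.06718179708494} 18.8
```

View pics/t0.png

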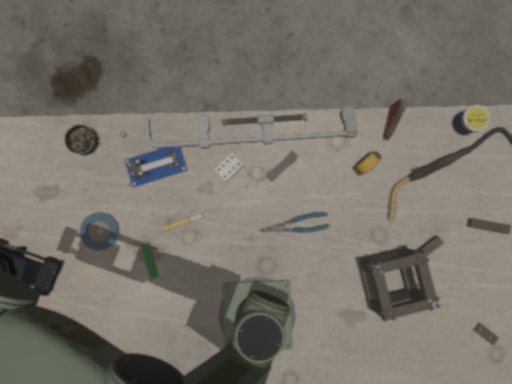

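View pics/s0.png

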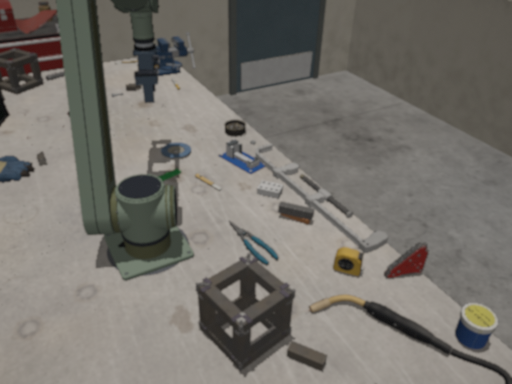

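The top view shows the nest (blue base) at about (155,165), the pile at about (282,166) and the block at (229,165). The tape is at (368,162) and the nut at about (124,134). In the side view the pile on its wooden rest is at (296,212).

```bash
python3 - <<'E'
from h import *
im=cv2.imread('pics/t0.png'); c=lambda x,y,w,h,k:cv2.resize(im[y:y+h,x:x+w],None,fx=k,fy=k,interpolation=cv2.INTER_CUBIC)
a=c(115,125,80,70,5) ; b=c(255,140,50,50,7)
im=cv2.imread('pics/s0.png')
d=c(215,135,60,45,6); e=c(270,195,55,35,7)
W=np.zeros((600,800,3),np.uint8)
for p,x,y in((a,0,0),(b,400,0),(d,0,350),(e,400,350)):
    p=p[:600-y,:800-x]; W[y:y+p.shape[0],x:x+p.shape[1]]=p
cv2.imwrite('pics/c1.png',W)
f=load('t0')
for n,p,z in(('nest',(155,165),4),('pile',(282,166),46),('block',(229,165),25),('nut',(124,134),10)): print(n,onz(f,*p,z).round())
E
```

```text
nest [466. 299.   4.]
pile [449. -86.  46.]
block [458.  72.  25.]
nut [563. 390.  10.]
```

View pics/c1.png

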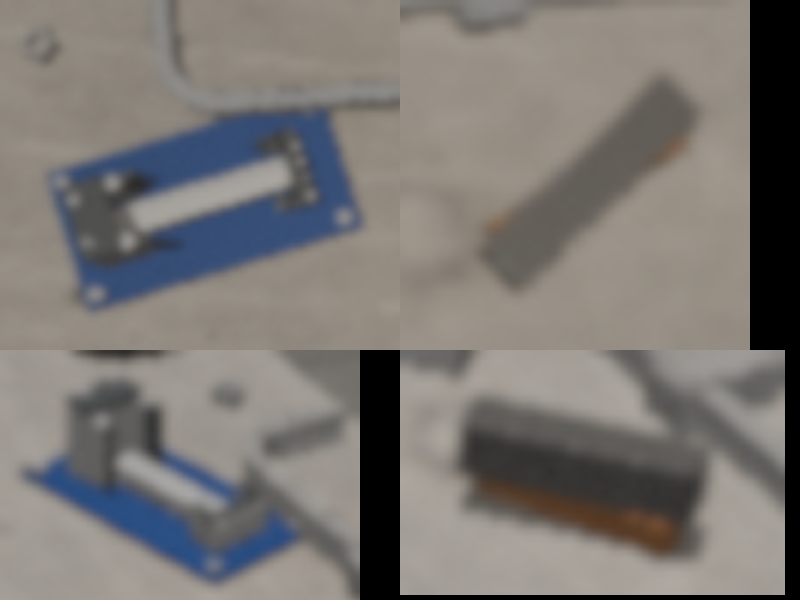

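The crop shows the nest's dark lip at the left end, towards world +y, and the gate at the right end. The pile's top corners are at about (292,150), (298,155), (272,181) and (266,176).

```bash
python3 - <<'E'
from h import *
f=load('t0')
pb=[(255+(x-400+.5)/7-.5,140+(y+.5)/7-.5) for x,y in((660,73),(700,108),(518,292),(480,255))]
P=np.array([onz(f,*p,46.5) for p in pb])[:,:2]; print(P.round(1),P.mean(0)); 
d=(P[0]+P[1]-P[2]-P[3])/2; print('len',np.linalg.norm(d),'ang',np.degrees(np.arctan2(d[1],d[0])), np.linalg.norm(P[0]-P[1]))
nb=[(115+(x+.5)/5-.5,125+(y+.5)/5-.5) for x,y in((50,175),(325,112),(362,228),(90,310))]
N=np.array([onz(f,*p,4) for p in nb])[:,:2]; print(N.round(1),N.mean(0))
d=(N[0]+N[3]-N[1]-N[2])/2; print('len',np.linalg.norm(d),'ang y',np.degrees(np.arctan2(d[1],d[0])),np.linalg.norm(N[0]-N[3]))
w=grab('wrist','w0'); print(w['T_tool_cam'],w['vertical_fov'],w['cx'],w['cy'])
E
```

```text
[[ 495.6 -116.9]
 [ 480.2 -133.5]
 [ 403.8  -53.6]
 [ 419.9  -37.9]] [449.84542185 -85.48233375]
len 110.00232784585435 ang -46.27426895912683 22.630050221049995
[[485.4 390.7]
 [520.  222.6]
 [447.9 201.4]
 [402.1 367.7]] [463.85347521 295.58696506]
len 171.97961810533437 ang y 103.52563646481832 86.47909704192281
[[ 1.10436304e-03 -9.55500519e-01 -2.94987354e-01  8.36621076e+01]
 [ 9.99999261e-01  1.20533212e-03 -1.60458551e-04  1.28863002e+00]
 [ 5.08875961e-04 -2.94986959e-01  9.55501144e-01 -1.71011245e+02]
 [ 0.00000000e+00  0.00000000e+00  0.00000000e+00  1.00000000e+00]] 65.70646984690485 256.86665324624045 189.07326791363172
```

```bash
cat >> h.py <<'E'
def Rt(yaw,tilt=0): # tilt>0: tool +x end of a held bar goes down
    return R.from_euler('z',yaw,degrees=True)*R.from_euler('y',tilt,degrees=True)*R.from_euler('x',180,degrees=True)
def plan(p,yaw,tilt=0):
    s=env.state(); Rc=R.from_euler('xyz',s['ee_rot'],degrees=True)
    d=Rc.inv().apply(np.array(p)-s['ee_pos']); r=(Rc.inv()*Rt(yaw,tilt)).as_rotvec(degrees=True)
    print('shift units',(d/500).round(4),'rows>=%.1f'%(np.linalg.norm(d)/50),'| then turn units',(r/30).round(4),'rows>=%.1f'%(np.linalg.norm(r)/8.5), 'F',s['force'].round(1),'t',s['time_s'])
def wray(f,u,v):
    s=f['state']; H=f['frame'].shape[0]; fl=H/2/np.tan(np.radians(f['vertical_fov'])/2)
    a=np.array([u-f['cx'],v-f['cy']]); r=np.hypot(*a); th=r/fl
    dc=np.r_[a/r*np.sin(th),np.cos(th)] if r>0 else np.array([0,0,1.])
    T=f['T_tool_cam']; Rc=R.from_euler('xyz',s['ee_rot'],degrees=True)
    return Rc.apply(T[:3,3])+s['ee_pos'], Rc.apply(T[:3,:3]@dc)
def wz(f,u,v,z):
    o,d=wray(f,u,v); return o+d*(z-o[2])/d[2]
def wproj(f,P):
    s=f['state']; H=f['frame'].shape[0]; fl=H/2/np.tan(np.radians(f['vertical_fov'])/2)
    T=f['T_tool_cam']; Rc=R.from_euler('xyz',s['ee_rot'],degrees=True)
    q=Rc.inv().apply(np.array(P,float).reshape(-1,3)-s['ee_pos']); q=(q-T[:3,3])@T[:3,:3]
    th=np.arctan2(np.hypot(q[:,0],q[:,1]),q[:,2]); n=q[:,:2]/np.hypot(q[:,0],q[:,1])[:,None]
    return n*(th*fl)[:,None]+[f['cx'],f['cy']]
E
python3 -c "
from h import *
plan((464,296,150),103.5)"
```

```text
shift units [-0.6442 -0.2565  0.127 ] rows>=7.0 | then turn units [-2.4000e-03  1.2000e-03  1.8285e+00] rows>=6.5 F [-0.6 -0.  -0.8] t 0.15
```

Call:
{"name": "send_rows", "arguments": {"motion": [{"tx": -0.0805, "ty": -0.0321, "tz": 0.0159, "gripper": -1}, {"tx": -0.0805, "ty": -0.0321, "tz": 0.0159, "gripper": -1}, {"tx": -0.0805, "ty": -0.0321, "tz": 0.0159, "gripper": -1}, {"tx": -0.0805, "ty": -0.0321, "tz": 0.0159, "gripper": -1}, {"tx": -0.0805, "ty": -0.0321, "tz": 0.0159, "gripper": -1}, {"tx": -0.0805, "ty": -0.0321, "tz": 0.0159, "gripper": -1}, {"tx": -0.0805, "ty": -0.0321, "tz": 0.0159, "gripper": -1}, {"tx": -0.0805, "ty": -0.0321, "tz": 0.0159, "gripper": -1}, {"rz": 0.2612, "gripper": -1}, {"rz": 0.2612, "gripper": -1}, {"rz": 0.2612, "gripper": -1}, {"rz": 0.2612, "gripper": -1}]}}

```text
invalid input at $.motion[0]: expected keys tx, ty, tz, rx, ry, rz, gripper
```

Call:
{"name": "send_rows", "arguments": {"motion": [{"rz": 0.2612, "gripper": -1}, {"rz": 0.2612, "gripper": -1}, {"rz": 0.2612, "gripper": -1}, {"gripper": -1}, {"gripper": -1}]}}

```text
invalid input at $.motion[0]: expected keys tx, ty, tz, rx, ry, rz, gripper
```

```bash
python3 - <<'E'
from h import *
w=grab('wrist','w1'); print(w['state']['ee_pos'],w['state']['ee_rot'])
plan((450,-85.5,150),133.7)
im=cv2.imread('pics/w1.png');cv2.imwrite('pics/w1v.png',cv2.resize(im,(768,576),interpolation=cv2.INTER_CUBIC))
E
```

```text
[211.97049627 534.09789656 213.31774593] [-1.79922934e+02  2.67235682e-04  1.58355840e+02]
shift units [-0.8996 -0.9762  0.1279] rows>=13.3 | then turn units [-1.900e-03  4.000e-04  8.218e-01] rows>=2.9 F [ 0.7 -0.5  0.2] t 0.2
```

View pics/w1v.png

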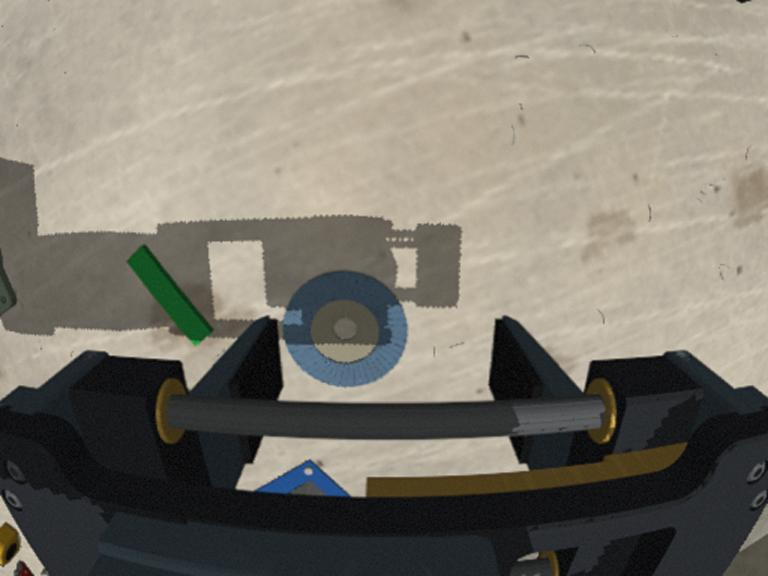

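The wrist picture shows the open fingers at about (240,400) and (530,400) of 768x576. Tool +x is up in the image, and the area behind the fingers is hidden. To see the nest, the TCP must stand about 90 mm on its -y side.

```bash
python3 - <<'E'
from h import *
plan((485,208,170),103.5)
E
```

```text
shift units [-0.7481 -0.4048  0.0873] rows>=8.6 | then turn units [-1.8000e-03  9.0000e-04  1.8284e+00] rows>=6.5 F [ 0.7 -0.5  0.2] t 0.2
```

Call:
{"name": "send_rows", "arguments": {"motion": [{"tx": -0.0831, "ty": -0.045, "tz": 0.0097, "rx": 0, "ry": 0, "rz": 0, "gripper": -1}, {"tx": -0.0831, "ty": -0.045, "tz": 0.0097, "rx": 0, "ry": 0, "rz": 0, "gripper": -1}, {"tx": -0.0831, "ty": -0.045, "tz": 0.0097, "rx": 0, "ry": 0, "rz": 0, "gripper": -1}, {"tx": -0.0831, "ty": -0.045, "tz": 0.0097, "rx": 0, "ry": 0, "rz": 0, "gripper": -1}, {"tx": -0.0831, "ty": -0.045, "tz": 0.0097, "rx": 0, "ry": 0, "rz": 0, "gripper": -1}, {"tx": -0.0831, "ty": -0.045, "tz": 0.0097, "rx": 0, "ry": 0, "rz": 0, "gripper": -1}, {"tx": -0.0831, "ty": -0.045, "tz": 0.0097, "rx": 0, "ry": 0, "rz": 0, "gripper": -1}, {"tx": -0.0831, "ty": -0.045, "tz": 0.0097, "rx": 0, "ry": 0, "rz": 0, "gripper": -1}, {"tx": -0.0831, "ty": -0.045, "tz": 0.0097, "rx": 0, "ry": 0, "rz": 0, "gripper": -1}]}}

```text
time_s: 1.32
ee_pos: [485.8, 207.0, 170.1]
ee_rot: [180.0, -0.0, 158.3]
force: [0.8, 0.5, -0.8]
gripper_width: 91.0
gripper_force: 0.0
```

Call:
{"name": "send_rows", "arguments": {"motion": [{"tx": 0, "ty": 0, "tz": 0, "rx": 0, "ry": 0, "rz": 0.2612, "gripper": -1}, {"tx": 0, "ty": 0, "tz": 0, "rx": 0, "ry": 0, "rz": 0.2612, "gripper": -1}, {"tx": 0, "ty": 0, "tz": 0, "rx": 0, "ry": 0, "rz": 0.2612, "gripper": -1}, {"tx": 0, "ty": 0, "tz": 0, "rx": 0, "ry": 0, "rz": 0.2612, "gripper": -1}, {"tx": 0, "ty": 0, "tz": 0, "rx": 0, "ry": 0, "rz": 0.2612, "gripper": -1}, {"tx": 0, "ty": 0, "tz": 0, "rx": 0, "ry": 0, "rz": 0.2612, "gripper": -1}, {"tx": 0, "ty": 0, "tz": 0, "rx": 0, "ry": 0, "rz": 0.2612, "gripper": -1}, {"tx": 0, "ty": 0, "tz": 0, "rx": 0, "ry": 0, "rz": 0, "gripper": -1}, {"tx": 0, "ty": 0, "tz": 0, "rx": 0, "ry": 0, "rz": 0, "gripper": -1}]}}

```text
time_s: 2.45
ee_pos: [484.9, 208.3, 170.2]
ee_rot: [-180.0, -0.0, 103.6]
force: [-0.6, -0.2, 0.7]
gripper_width: 91.3
gripper_force: 0.0
```

```bash
python3 - <<'E'
from h import *
w=grab('wrist','w1'); print(w['state']['ee_pos'],w['state']['ee_rot'],w['state']['qpos'].round(1))
p=(450,-85.5); a=np.radians(133.7); plan((p[0]-90*np.cos(a),p[1]-90*np.sin(a),170),133.7)
crop('w1',100,0,320,240,2.5,'w1v')
E
```

```text
[484.92869435 208.27911372 170.23826944] [-1.79993315e+02 -2.00387268e-03  1.03612427e+02] [22.  16.  99.7  0.  64.3  8.4]
shift units [-7.104e-01 -1.157e-01  4.000e-04] rows>=7.2 | then turn units [-3.0000e-04 -1.0000e-04 -1.0037e+00] rows>=3.5 F [-0.6 -0.8  0.6] t 2.5
```

View pics/w1v.png

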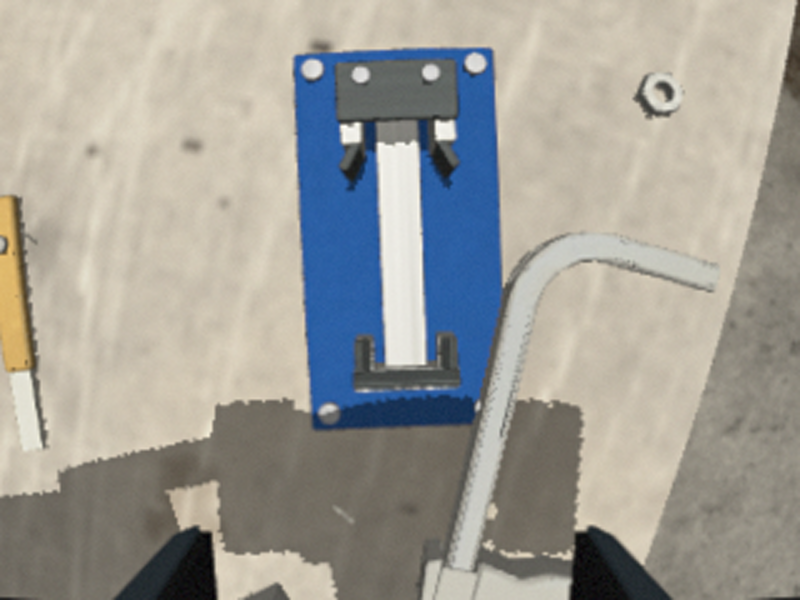

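The view shows the nest: plate corners at (294,56), (493,48) and (313,430) in the crop. The lip's front edge runs from (338,122) to (458,118) and the gate is at the bottom. A clamp rod overlaps the plate's right lower edge, so I check its height along with the fit.

```bash
cat > fit.py <<'E'
from h import *
from scipy.optimize import least_squares
w=load('w1')
uv=lambda x,y,k=2.5,ox=100,oy=0:((x+.5)/k-.5+ox,(y+.5)/k-.5+oy)
ob=[((-45,88,4),(294,56)),((45,88,4),(493,48)),((-45,-88,4),(313,430)),((-23,44.5,58),(338,122)),((23,44.5,58),(458,118))]
M=np.array([o[0] for o in ob],float); U=np.array([uv(*o[1]) for o in ob])
def pts(p,M):
    c,s=np.cos(p[2]),np.sin(p[2]); return np.c_[p[0]+c*M[:,0]-s*M[:,1],p[1]+s*M[:,0]+c*M[:,1],M[:,2]]
r=least_squares(lambda p:(wproj(w,pts(p,M))-U).ravel(),[464,296,np.radians(13.5)])
print('nest',r.x[:2].round(2),'yaw',np.degrees(r.x[2]).round(2)); print((r.fun.reshape(-1,2)*2.5).round(1))
# spine / cheek checks: lateral nest-x of given pixels
def nl(px,z):
    q=wz(w,*uv(*px),z)[:2]-r.x[:2]; c,s=np.cos(r.x[2]),np.sin(r.x[2]); return np.array([c*q[0]+s*q[1],-s*q[0]+c*q[1]]).round(1)
for n,px,z in(('spL up',(379,160),18),('spR up',(418,160),18),('spL dn',(386,350),18),('spR dn',(426,350),18),('spineEndGate',(406,366),18)): print(n,nl(px,z))
t=load('t0'); o1,d1=ray(t,150.2,142.2); o2,d2=wray(w,*uv(540,255))
k=np.linalg.lstsq(np.c_[d1,-d2],o2-o1,rcond=None)[0]; print('rod bend',(o1+k[0]*d1).round(),(o2+k[1]*d2).round())
print('nut',wz(w,*uv(660,95),10).round())
E
python3 fit.py
```

```text
nest [468.06 297.71] yaw 15.99
[[-0.9 -1.3]
 [ 0.7 -0.7]
 [-0.3  1.5]
 [-1.4  0.4]
 [ 1.7 -0. ]]
spL up [-8.3 33.9]
spR up [ 8.2 33.3]
spL dn [ -8.8 -49.2]
spR dn [  8.7 -49.9]
spineEndGate [ -0.3 -56.7]
rod bend [532. 305.  34.] [525. 305.  32.]
nut [566. 395.  10.]
```

Call:
{"name": "send_rows", "arguments": {"motion": [{"tx": -0.0888, "ty": -0.0145, "tz": 0, "rx": 0, "ry": 0, "rz": 0, "gripper": -1}, {"tx": -0.0888, "ty": -0.0145, "tz": 0, "rx": 0, "ry": 0, "rz": 0, "gripper": -1}, {"tx": -0.0888, "ty": -0.0145, "tz": 0, "rx": 0, "ry": 0, "rz": 0, "gripper": -1}, {"tx": -0.0888, "ty": -0.0145, "tz": 0, "rx": 0, "ry": 0, "rz": 0, "gripper": -1}, {"tx": -0.0888, "ty": -0.0145, "tz": 0, "rx": 0, "ry": 0, "rz": 0, "gripper": -1}, {"tx": -0.0888, "ty": -0.0145, "tz": 0, "rx": 0, "ry": 0, "rz": 0, "gripper": -1}, {"tx": -0.0888, "ty": -0.0145, "tz": 0, "rx": 0, "ry": 0, "rz": 0, "gripper": -1}, {"tx": -0.0888, "ty": -0.0145, "tz": 0, "rx": 0, "ry": 0, "rz": 0, "gripper": -1}]}}

```text
time_s: 3.5
ee_pos: [511.5, -152.1, 170.4]
ee_rot: [180.0, -0.0, 103.6]
force: [1.0, 0.1, 0.7]
gripper_width: 91.5
gripper_force: 0.0
```

Call:
{"name": "send_rows", "arguments": {"motion": [{"tx": 0, "ty": 0, "tz": 0, "rx": 0, "ry": 0, "rz": -0.251, "gripper": -1}, {"tx": 0, "ty": 0, "tz": 0, "rx": 0, "ry": 0, "rz": -0.251, "gripper": -1}, {"tx": 0, "ty": 0, "tz": 0, "rx": 0, "ry": 0, "rz": -0.251, "gripper": -1}, {"tx": 0, "ty": 0, "tz": 0, "rx": 0, "ry": 0, "rz": -0.251, "gripper": -1}, {"tx": 0, "ty": 0, "tz": 0, "rx": 0, "ry": 0, "rz": 0, "gripper": -1}, {"tx": 0, "ty": 0, "tz": 0, "rx": 0, "ry": 0, "rz": 0, "gripper": -1}]}}

```text
time_s: 4.25
ee_pos: [511.5, -150.6, 170.3]
ee_rot: [180.0, -0.0, 133.5]
force: [-0.9, 0.2, 1.8]
gripper_width: 91.3
gripper_force: 0.0
```

```bash
python3 - <<'E'
from h import *
w=grab('wrist','w2'); print(w['state']['ee_pos'],w['state']['ee_rot'],w['state']['qpos'].round(1))
crop('w2',150,10,200,150,4,'w2v')
E
```

```text
[ 511.51022959 -150.5793012   170.26893357] [ 1.79994965e+02 -4.54014909e-03  1.33544406e+02] [-17.6  16.4  99.    0.   64.5 -61.2]
```

View pics/w2v.png

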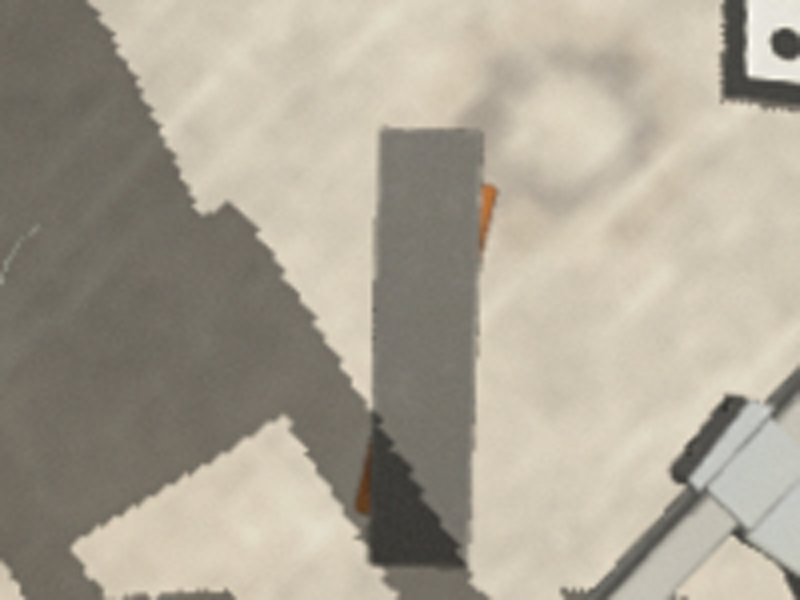

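The pile's top corners are at (381,128), (483,130), (466,567) and (370,565) in the crop. I fit its pose from these.

```bash
python3 - <<'E'
from h import *
from scipy.optimize import least_squares
w=load('w2')
uv=lambda x,y,k=4,ox=150,oy=10:((x+.5)/k-.5+ox,(y+.5)/k-.5+oy)
ob=[((-12.7,55,46.25),(381,128)),((12.7,55,46.25),(483,130)),((-12.7,-55,46.25),(370,565)),((12.7,-55,46.25),(466,567))]
M=np.array([o[0] for o in ob],float); U=np.array([uv(*o[1]) for o in ob])
def pts(p,M):
    c,s=np.cos(p[2]),np.sin(p[2]); return np.c_[p[0]+c*M[:,0]-s*M[:,1],p[1]+s*M[:,0]+c*M[:,1],M[:,2]]
r=least_squares(lambda p:(wproj(w,pts(p,M))-U).ravel(),[450,-85,np.radians(43.5)])
y=np.degrees(r.x[2])+90;print('pile',r.x[:2].round(2),'along',y.round(2)); print((r.fun.reshape(-1,2)).round(2))
plan((*r.x[:2],80),y)
E
```

```text
pile [451.09 -86.78] along 131.81
[[-0.34 -0.25]
 [ 0.29  0.04]
 [-0.61 -0.02]
 [ 0.65  0.24]]
shift units [0.1758 0.0003 0.1806] rows>=2.5 | then turn units [ 0.0002 -0.0001  0.0582] rows>=0.2 F [ 0.  -0.1  0.3] t 4.3
```

Call:
{"name": "send_rows", "arguments": {"motion": [{"tx": 0.0586, "ty": 0, "tz": 0.045, "rx": 0, "ry": 0, "rz": 0, "gripper": -1}, {"tx": 0.0586, "ty": 0, "tz": 0.045, "rx": 0, "ry": 0, "rz": 0, "gripper": -1}, {"tx": 0.0586, "ty": 0, "tz": 0.045, "rx": 0, "ry": 0, "rz": 0, "gripper": -1}, {"tx": 0, "ty": 0, "tz": 0.045, "rx": 0, "ry": 0, "rz": 0.0582, "gripper": -1}, {"tx": 0, "ty": 0, "tz": 0, "rx": 0, "ry": 0, "rz": 0, "gripper": -1}, {"tx": 0, "ty": 0, "tz": 0, "rx": 0, "ry": 0, "rz": 0, "gripper": -1}]}}

```text
time_s: 5.05
ee_pos: [451.8, -87.3, 81.0]
ee_rot: [179.9, 0.1, 131.9]
force: [-0.2, -0.7, 1.3]
gripper_width: 91.1
gripper_force: 0.0
```

```bash
python3 - <<'E'
from h import *
plan((451.1,-86.8,13.2),131.8)
E
```

```text
shift units [ 0.0019 -0.0006  0.1356] rows>=1.4 | then turn units [0.0018 0.0024 0.0023] rows>=0.0 F [-0.2 -0.7  1.3] t 5.05
```

Call:
{"name": "send_rows", "arguments": {"motion": [{"tx": 0.0019, "ty": 0, "tz": 0.0339, "rx": 0, "ry": 0, "rz": 0, "gripper": -1}, {"tx": 0, "ty": 0, "tz": 0.0339, "rx": 0, "ry": 0, "rz": 0, "gripper": -1}, {"tx": 0, "ty": 0, "tz": 0.0339, "rx": 0, "ry": 0, "rz": 0, "gripper": -1}, {"tx": 0, "ty": 0, "tz": 0.0339, "rx": 0, "ry": 0, "rz": 0, "gripper": -1}, {"tx": 0, "ty": 0, "tz": 0, "rx": 0, "ry": 0, "rz": 0, "gripper": -1}, {"tx": 0, "ty": 0, "tz": 0, "rx": 0, "ry": 0, "rz": 0, "gripper": 1}, {"tx": 0, "ty": 0, "tz": 0, "rx": 0, "ry": 0, "rz": 0, "gripper": 1}, {"tx": 0, "ty": 0, "tz": 0, "rx": 0, "ry": 0, "rz": 0, "gripper": 1}, {"tx": 0, "ty": 0, "tz": 0, "rx": 0, "ry": 0, "rz": 0, "gripper": 1}, {"tx": 0, "ty": 0, "tz": 0, "rx": 0, "ry": 0, "rz": 0, "gripper": 1}, {"tx": 0, "ty": 0, "tz": 0, "rx": 0, "ry": 0, "rz": 0, "gripper": 1}], "grip_force": 25}}

```text
time_s: 6.42
ee_pos: [450.2, -86.2, 12.5]
ee_rot: [180.0, -0.0, 131.9]
force: [0.0, -0.4, 0.9]
gripper_width: 34.0
gripper_force: 0.0
```

Call:
{"name": "send_rows", "arguments": {"motion": [{"tx": 0, "ty": 0, "tz": 0, "rx": 0, "ry": 0, "rz": 0, "gripper": 1}, {"tx": 0, "ty": 0, "tz": 0, "rx": 0, "ry": 0, "rz": 0, "gripper": 1}, {"tx": 0, "ty": 0, "tz": 0, "rx": 0, "ry": 0, "rz": 0, "gripper": 1}, {"tx": 0, "ty": 0, "tz": 0, "rx": 0, "ry": 0, "rz": 0, "gripper": 1}], "grip_force": 50}}

```text
time_s: 6.92
ee_pos: [450.0, -86.4, 12.4]
ee_rot: [-180.0, -0.0, 131.9]
force: [-1.5, -1.9, 0.8]
gripper_width: 25.4
gripper_force: 50.0
```

Gripped at a width of 25.4 mm, so I lift slowly.

Call:
{"name": "send_rows", "arguments": {"motion": [{"tx": 0, "ty": 0, "tz": -0.01, "rx": 0, "ry": 0, "rz": 0, "gripper": 1}, {"tx": 0, "ty": 0, "tz": -0.03, "rx": 0, "ry": 0, "rz": 0, "gripper": 1}, {"tx": 0, "ty": 0, "tz": -0.05, "rx": 0, "ry": 0, "rz": 0, "gripper": 1}, {"tx": 0, "ty": 0, "tz": -0.06, "rx": 0, "ry": 0, "rz": 0, "gripper": 1}, {"tx": 0, "ty": 0, "tz": -0.06, "rx": 0, "ry": 0, "rz": 0, "gripper": 1}, {"tx": 0, "ty": 0, "tz": -0.03, "rx": 0, "ry": 0, "rz": 0, "gripper": 1}, {"tx": 0, "ty": 0, "tz": 0, "rx": 0, "ry": 0, "rz": 0, "gripper": 1}, {"tx": 0, "ty": 0, "tz": 0, "rx": 0, "ry": 0, "rz": 0, "gripper": 1}]}}

```text
time_s: 7.92
ee_pos: [449.3, -85.9, 131.5]
ee_rot: [-179.9, -0.1, 131.9]
force: [0.5, -0.8, -6.1]
gripper_width: 25.4
gripper_force: 50.0
```

```bash
python3 - <<'E'
from h import *
w=grab('wrist','w3'); print(w['state']['ee_pos'],w['state']['gripper_width'])
n=np.array([468.06,297.71]); yd=np.array([-np.sin(np.radians(15.99)),np.cos(np.radians(15.99))])
plan((*(n-40*yd),140),105.99)
crop('w3',150,120,200,150,4,'w3v')
E
```

```text
[449.321561   -85.93181514 131.45035115] 25.395431573848764
shift units [ 0.4744  0.5052 -0.017 ] rows>=6.9 | then turn units [-0.0035 -0.0037  0.8628] rows>=3.0 F [-0.6 -0.7 -5.8] t 7.975
```

View pics/w3v.png

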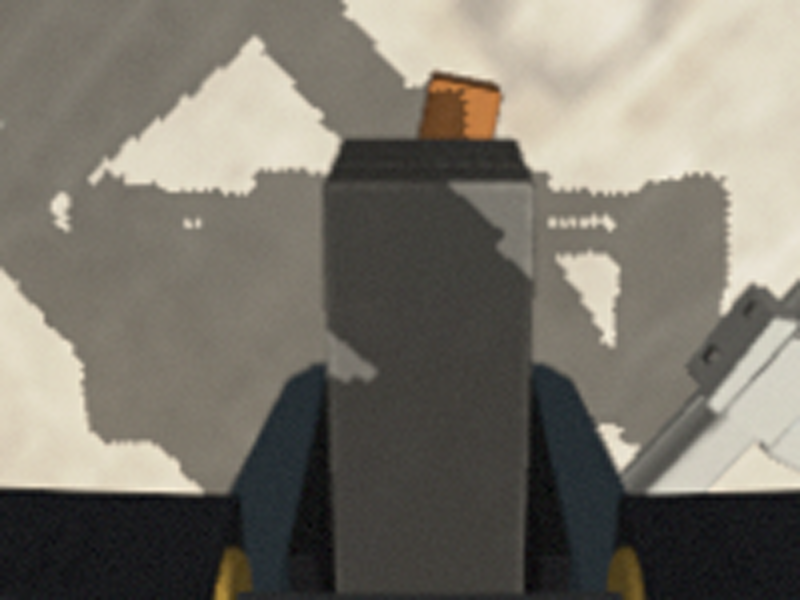

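The pile is held as one flush stack, with its +x end's top edge at crop row 181, columns 327 to 533. I compute its place in the tool frame and compare the lateral offset with the ideal 0.

```bash
python3 - <<'E'
from h import *
w=load('w3'); s=w['state']; Rc=R.from_euler('xyz',s['ee_rot'],degrees=True)
uv=lambda x,y,k=4,ox=150,oy=120:((x+.5)/k-.5+ox,(y+.5)/k-.5+oy)
for px,dz in(((327,181),33.85),((533,181),33.85),((335,592),33.85),((525,592),33.85)):
    q=wz(w,*uv(*px),s['ee_pos'][2]+dz); print(Rc.inv().apply(q-s['ee_pos']).round(2))
E
```

```text
[ 53.83 -10.8  -33.73]
[ 53.87  13.58 -33.76]
[ -2.59 -11.37 -33.84]
[ -2.54  14.31 -33.87]
```

```bash
python3 - <<'E'
from h import *
from scipy.optimize import least_squares
w=load('w3'); T=w['T_tool_cam']
fl=192/np.tan(np.radians(w['vertical_fov'])/2)
uv=lambda x,y,k=4,ox=150,oy=120:((x+.5)/k-.5+ox,(y+.5)/k-.5+oy)
def pr(q):
    q=(q-T[:3,3])@T[:3,:3]; r=np.hypot(q[:,0],q[:,1]); return q[:,:2]/r[:,None]*(np.arctan2(r,q[:,2])*fl)[:,None]+[w['cx'],w['cy']]
# tool frame: x along, y across, z down.  pile local (a along,b across,c up from centre)
M=np.array([(55,-12.7,14.25),(55,12.7,14.25),(55,-12.7,-14.25),(55,12.7,-14.25),(-3,-12.7,14.25),(-3,12.7,14.25)])
U=np.array([uv(*p) for p in((327,181),(533,181),(344,140),(519,140),(335,592),(525,592))])
def f(p):
    q=R.from_rotvec([0,p[3],p[4]]).apply(M*[1,1,-1])+[p[0],p[1],p[2]]
    e=pr(q)-U; e[4:,1]*=0; return e.ravel()
r=least_squares(f,[-1,1,-19,0,0]); print(r.x[:3].round(2),np.degrees(r.x[3:]).round(2)); print(r.fun.reshape(-1,2).round(2))
f2=lambda p:f(np.r_[p[:3],0,p[3]])
r=least_squares(f2,[-1,1,-19,0]); print(r.x[:3].round(2)); print(r.fun.reshape(-1,2).round(2))
E
```

```text
[ -1.96   1.48 -17.12] [-0.74  0.  ]
[[-0.3  -0.14]
 [ 0.67 -0.07]
 [-0.36  0.08]
 [-0.12  0.14]
 [ 0.73  0.  ]
 [-0.7   0.  ]]
[ -1.96   1.48 -16.28]
[[-0.26  0.17]
 [ 0.63  0.23]
 [-0.34 -0.28]
 [-0.13 -0.23]
 [ 0.85  0.  ]
 [-0.82  0.  ]]
```

```bash
cat >> h.py <<'E'
def ntgt(yb,zb,th,n0,yaw,dx=0):
    t=np.radians(th); u=np.array([np.cos(t),-np.sin(t)]); n=np.array([np.sin(t),np.cos(t)])
    tcp=np.array([yb,zb])-55*u+14.25*n +1.3*u-19.6*n
    a=np.radians(yaw); yd=np.array([np.cos(a),np.sin(a)]); xd=np.array([np.sin(a),-np.cos(a)])
    return np.r_[np.array(n0)+yd*tcp[0]+xd*dx, tcp[1]+18]
E
python3 - <<'E'
from h import *
p=ntgt(28,55,15,(467,297.4),106); print(p); plan(p,106); plan(p,106,15)
E
```

```text
[473.96119352 273.12343318  81.73087955]
shift units [0.5016 0.5163 0.0996] rows>=7.3 | then turn units [-0.0035 -0.0037  0.8624] rows>=3.0 F [-0.6 -0.7 -5.8] t 7.975
shift units [0.5016 0.5163 0.0996] rows>=7.3 | then turn units [ 0.1094 -0.4951  0.858 ] rows>=3.5 F [-0.6 -0.7 -5.8] t 7.975
```

Call:
{"name": "send_rows", "arguments": {"motion": [{"tx": 0.0251, "ty": 0.0258, "tz": 0, "rx": 0, "ry": 0, "rz": 0, "gripper": 1}, {"tx": 0.0502, "ty": 0.0516, "tz": 0, "rx": 0, "ry": 0, "rz": 0, "gripper": 1}, {"tx": 0.0502, "ty": 0.0516, "tz": 0, "rx": 0, "ry": 0, "rz": 0, "gripper": 1}, {"tx": 0.0502, "ty": 0.0516, "tz": 0, "rx": 0, "ry": 0, "rz": 0, "gripper": 1}, {"tx": 0.0502, "ty": 0.0516, "tz": 0, "rx": 0, "ry": 0, "rz": 0, "gripper": 1}, {"tx": 0.0502, "ty": 0.0516, "tz": 0, "rx": 0, "ry": 0, "rz": 0, "gripper": 1}, {"tx": 0.0502, "ty": 0.0516, "tz": 0, "rx": 0, "ry": 0, "rz": 0, "gripper": 1}, {"tx": 0.0502, "ty": 0.0516, "tz": 0, "rx": 0, "ry": 0, "rz": 0, "gripper": 1}, {"tx": 0.0502, "ty": 0.0516, "tz": 0, "rx": 0, "ry": 0, "rz": 0, "gripper": 1}, {"tx": 0.0502, "ty": 0.0516, "tz": 0, "rx": 0, "ry": 0, "rz": 0, "gripper": 1}, {"tx": 0.0251, "ty": 0.0258, "tz": 0, "rx": 0, "ry": 0, "rz": 0, "gripper": 1}]}}

```text
time_s: 9.35
ee_pos: [474.3, 274.2, 131.2]
ee_rot: [-179.9, -0.0, 132.0]
force: [-0.7, 0.3, -6.2]
gripper_width: 25.3
gripper_force: 50.0
```

Call:
{"name": "send_rows", "arguments": {"motion": [{"tx": 0, "ty": 0, "tz": 0, "rx": 0, "ry": 0, "rz": 0.1437, "gripper": 1}, {"tx": 0, "ty": 0, "tz": 0, "rx": 0, "ry": 0, "rz": 0.1437, "gripper": 1}, {"tx": 0, "ty": 0, "tz": 0, "rx": 0, "ry": 0, "rz": 0.1437, "gripper": 1}, {"tx": 0, "ty": 0, "tz": 0, "rx": 0, "ry": 0, "rz": 0.1437, "gripper": 1}, {"tx": 0, "ty": 0, "tz": 0, "rx": 0, "ry": 0, "rz": 0.1437, "gripper": 1}, {"tx": 0, "ty": 0, "tz": 0, "rx": 0, "ry": 0, "rz": 0.1437, "gripper": 1}, {"tx": 0, "ty": 0, "tz": 0, "rx": 0, "ry": -0.125, "rz": 0, "gripper": 1}, {"tx": 0, "ty": 0, "tz": 0, "rx": 0, "ry": -0.125, "rz": 0, "gripper": 1}, {"tx": 0, "ty": 0, "tz": 0, "rx": 0, "ry": -0.125, "rz": 0, "gripper": 1}, {"tx": 0, "ty": 0, "tz": 0, "rx": 0, "ry": -0.125, "rz": 0, "gripper": 1}, {"tx": 0, "ty": 0, "tz": 0, "rx": 0, "ry": 0, "rz": 0, "gripper": 1}]}}

```text
time_s: 10.72
ee_pos: [474.1, 273.3, 131.3]
ee_rot: [-179.9, 15.0, 106.1]
force: [0.3, 0.5, -5.5]
gripper_width: 25.0
gripper_force: 50.0
```

```bash
python3 - <<'E'
from h import *
p=ntgt(28,45,15,(467,297.4),106); plan(p,106,15); print(env.state()['ee_pos'],env.state()['ee_rot'])
E
```

```text
shift units [ 0.0305 -0.0002  0.1152] rows>=1.2 | then turn units [-0.0032 -0.0008  0.0036] rows>=0.0 F [ 0.3  0.5 -5.5] t 10.725
[474.13408561 273.33635287 131.32174609] [-179.87537951   14.97637967  106.11036508]
```

Call:
{"name": "send_rows", "arguments": {"motion": [{"tx": 0.0102, "ty": 0, "tz": 0.0384, "rx": 0, "ry": 0, "rz": 0, "gripper": 1}, {"tx": 0.0102, "ty": 0, "tz": 0.0384, "rx": 0, "ry": 0, "rz": 0, "gripper": 1}, {"tx": 0.0102, "ty": 0, "tz": 0.0384, "rx": 0, "ry": 0, "rz": 0, "gripper": 1}, {"tx": 0, "ty": 0, "tz": 0, "rx": 0, "ry": 0, "rz": 0, "gripper": 1}, {"tx": 0, "ty": 0, "tz": 0, "rx": 0, "ry": 0, "rz": 0, "gripper": 1}]}}

```text
time_s: 11.35
ee_pos: [475.4, 272.6, 73.5]
ee_rot: [179.9, 15.0, 106.0]
force: [0.0, -0.1, -5.6]
gripper_width: 25.1
gripper_force: 50.0
```

```bash
python3 - <<'E'
from h import *
w=grab('wrist','w4'); print(w['state']['ee_pos'],w['state']['ee_rot'])
crop('w4',150,50,200,150,4,'w4v')
E
```

```text
[475.43211577 272.62020955  73.53874378] [179.93733641  14.95662579 105.95960388]
```

View pics/w4v.png

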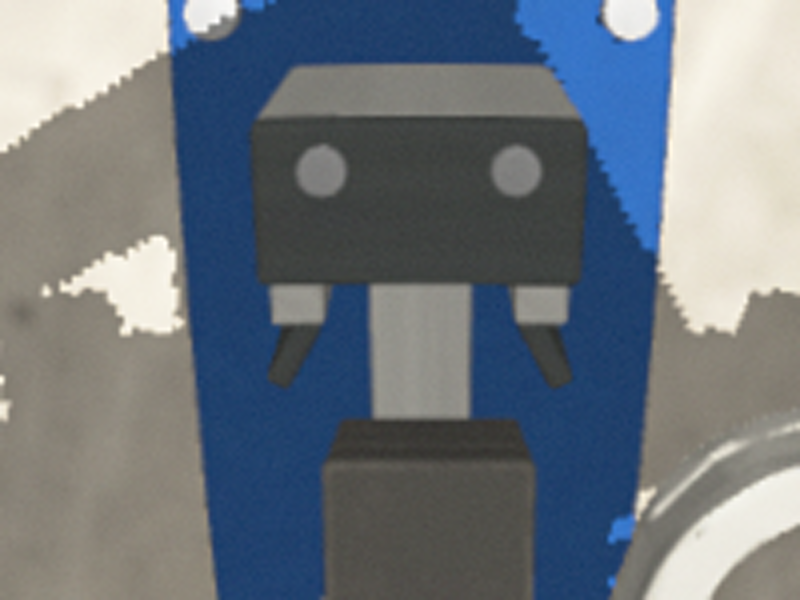

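The pile's end corners are at columns 323 to 534 (mid 428.5), the lip front corners at (259,283) and (582,283) (mid 420.5), and the spine mid is about 420. So the nest lies a little left of the pile. I refit it with the camera's lateral bias corrected, which the centred pile gives.

```bash
cat > fit2.py <<'E'
from h import *
from scipy.optimize import least_squares
def pts(p,M):
    c,s=np.cos(p[2]),np.sin(p[2]); return np.c_[p[0]+c*M[:,0]-s*M[:,1],p[1]+s*M[:,0]+c*M[:,1],M[:,2]]
sets={'w1':((2.5,100,0),[((-45,88,4),(294,56)),((45,88,4),(493,48)),((-45,-88,4),(313,430)),((-23,44.5,58),(338,122)),((23,44.5,58),(458,118))]),
'w4':((4,150,50),[((-23,44.5,58),(259,283)),((23,44.5,58),(582,283)),((-45,88,4),(172,None)),((45,88,4),(674,None)),((-45,20,4),(198,None)),((45,20,4),(641,None))])}
b=np.array([-.7,-1.45,-2])
for n,((k,ox,oy),ob) in sets.items():
    for mode in('raw','trans','ang'):
        w=load(n); T=w['T_tool_cam'].copy()
        if mode=='trans': T[:3,3]+=[0,-1.45,0]
        if mode=='ang': T[:3,:3]=R.from_rotvec([-1.45/137,0,0]).inv().as_matrix()@T[:3,:3]
        w['T_tool_cam']=T
        M=np.array([o[0] for o in ob],float); U=np.array([[(o[1][0]+.5)/k-.5+ox,((o[1][1] or 0)+.5)/k-.5+oy] for o in ob]); W=np.array([[1,1.*(o[1][1] is not None)] for o in ob])
        r=least_squares(lambda p:((wproj(w,pts(p,M))-U)*W).ravel(),[464,296,np.radians(16)])
        print(n,mode,r.x[:2].round(2),np.degrees(r.x[2]).round(2),'rms',np.sqrt((r.fun**2).mean()).round(2))
        p=r.x; q=w['state']['ee_pos'][:2]-p[:2]; print('   TCP in nest x,y',(np.cos(p[2])*q[0]+np.sin(p[2])*q[1]).round(2),(-np.sin(p[2])*q[0]+np.cos(p[2])*q[1]).round(2))
E
python3 fit2.py
```

```text
w1 raw [468.06 297.71] 15.99 rms 0.42
   TCP in nest x,y -8.41 -90.62
w1 trans [466.65 297.37] 15.99 rms 0.42
   TCP in nest x,y -6.96 -90.68
w1 ang [464.81 296.9 ] 15.95 rms 0.43
   TCP in nest x,y -5.0 -90.74
w4 raw [467.38 298.56] 15.56 rms 1.51
   TCP in nest x,y 0.8 -27.15
w4 trans [465.98 298.16] 15.56 rms 1.51
   TCP in nest x,y 2.25 -27.14
w4 ang [465.34 297.98] 15.57 rms 1.57
   TCP in nest x,y 2.91 -27.14
```

The translation model agrees between both views, so I use nest centre (466.8, 297.4) and yaw 106. I plan the descent with the end short of the lip.

```bash
python3 - <<'E'
from h import *
p=ntgt(32,14,15,(466.8,297.4),106); print(p); plan(p,106,15)
E
```

```text
[472.65864409 276.96847997  40.73087955]
shift units [ 0.0262 -0.0034  0.0615] rows>=0.7 | then turn units [ 0.0031 -0.0018 -0.0012] rows>=0.0 F [-0.8  0.3 -5.5] t 11.4
```

Call:
{"name": "send_rows", "arguments": {"motion": [{"tx": 0.0087, "ty": -0.003, "tz": 0.0205, "rx": 0, "ry": 0, "rz": 0, "gripper": 1}, {"tx": 0.0087, "ty": 0, "tz": 0.0205, "rx": 0, "ry": 0, "rz": 0, "gripper": 1}, {"tx": 0.0087, "ty": 0, "tz": 0.0205, "rx": 0, "ry": 0, "rz": 0, "gripper": 1}, {"tx": 0, "ty": 0, "tz": 0, "rx": 0, "ry": 0, "rz": 0, "gripper": 1}, {"tx": 0, "ty": 0, "tz": 0, "rx": 0, "ry": 0, "rz": 0, "gripper": 1}]}}

```text
time_s: 12.02
ee_pos: [472.1, 276.8, 39.8]
ee_rot: [-180.0, 15.0, 106.0]
force: [0.2, -0.2, -5.9]
gripper_width: 25.3
gripper_force: 50.0
```

```bash
python3 - <<'E'
from h import *
p=ntgt(32,2,15,(466.8,297.4),106); plan(p,106,15);s=env.state();print(s['ee_pos'],s['ee_rot'])
w=grab('wrist','w5'); crop('w5',150,50,200,150,4,'w5v')
E
```

```text
shift units [0.0057 0.0011 0.0213] rows>=0.2 | then turn units [-0.0002  0.0003  0.0007] rows>=0.0 F [ 0.2 -0.2 -5.9] t 12.025
[472.14059324 276.81261243  39.76339243] [-179.98752305   15.00792975  106.02270118]
```

View pics/w5v.png

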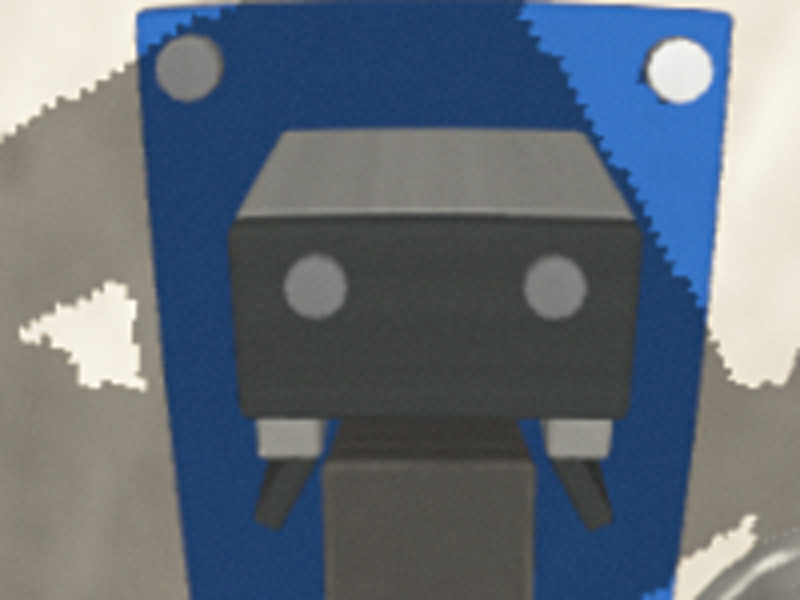

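The picture shows the lip front at columns 243 to 627 (mid 435) and the pile at 323 to 534 (mid 428.5), at nearly the same depth. The pile should go about 0.7 mm towards tool +y, so I correct that and descend.

Call:
{"name": "send_rows", "arguments": {"motion": [{"tx": 0.002, "ty": 0.0014, "tz": 0, "rx": 0, "ry": 0, "rz": 0, "gripper": 1}, {"tx": 0.002, "ty": 0, "tz": 0.007, "rx": 0, "ry": 0, "rz": 0, "gripper": 1}, {"tx": 0.0017, "ty": 0, "tz": 0.007, "rx": 0, "ry": 0, "rz": 0, "gripper": 1}, {"tx": 0, "ty": 0, "tz": 0.007, "rx": 0, "ry": 0, "rz": 0, "gripper": 1}, {"tx": 0, "ty": 0, "tz": 0, "rx": 0, "ry": 0, "rz": 0, "gripper": 1}, {"tx": 0, "ty": 0, "tz": 0, "rx": 0, "ry": 0, "rz": 0, "gripper": 1}]}}

```text
time_s: 12.82
ee_pos: [472.8, 277.0, 29.0]
ee_rot: [180.0, 15.0, 106.0]
force: [0.3, 0.2, -6.1]
gripper_width: 25.4
gripper_force: 50.0
```

```bash
python3 - <<'E'
from h import *
s=env.state();print(s['ee_pos'],s['ee_rot'],s['torque'])
p=ntgt(47,2,15,(467.1,297.6),106); plan(p,106,15)
E
```

```text
[472.84461018 276.99407352  28.95982996] [179.99444212  14.99649824 106.00623014] [ 0.33819447  0.12059967 -0.04292416]
shift units [ 0.0294  0.0003 -0.0074] rows>=0.3 | then turn units [ 0.0002 -0.0001  0.0002] rows>=0.0 F [ 0.3  0.2 -6.1] t 12.825
```

Call:
{"name": "send_rows", "arguments": {"motion": [{"tx": 0.0058, "ty": 0, "tz": -0.0015, "rx": 0, "ry": 0, "rz": 0, "gripper": 1}, {"tx": 0.0058, "ty": 0, "tz": -0.0015, "rx": 0, "ry": 0, "rz": 0, "gripper": 1}, {"tx": 0.0058, "ty": 0, "tz": -0.0015, "rx": 0, "ry": 0, "rz": 0, "gripper": 1}, {"tx": 0.0058, "ty": 0, "tz": -0.0015, "rx": 0, "ry": 0, "rz": 0, "gripper": 1}, {"tx": 0.0058, "ty": 0, "tz": -0.0015, "rx": 0, "ry": 0, "rz": 0, "gripper": 1}, {"tx": 0, "ty": 0, "tz": 0, "rx": 0, "ry": 0, "rz": 0, "gripper": 1}, {"tx": 0, "ty": 0, "tz": 0, "rx": 0, "ry": 0, "rz": 0, "gripper": 1}]}}

```text
time_s: 13.7
ee_pos: [468.6, 291.3, 28.8]
ee_rot: [-180.0, 15.0, 106.0]
force: [-0.7, -0.3, -6.0]
gripper_width: 25.0
gripper_force: 50.0
```

```bash
python3 - <<'E'
from h import *
s=env.state();print(s['ee_pos'],s['ee_rot'],s['torque'])
for th,yb,zb in((15,48,1.2),(10,50.3,1),(6,52.2,.8),(3,53.7,.6),(0,55.2,.4)):
    p=ntgt(yb,zb,th,(467.1,297.6),106); print(th,p.round(1)); plan(p,106,th)
w=grab('wrist','w6')
E
```

```text
[468.60954002 291.34171913  28.79577341] [-179.99477844   15.00379092  106.01469525] [ 0.33921278  0.14224086 -0.0031932 ]
15 [468.5 292.5  27.9]
shift units [0.0027 0.0005 0.0011] rows>=0.0 | then turn units [-0.      0.0001  0.0005] rows>=0.0 F [-0.7 -0.3 -6. ] t 13.7
10 [468.1 294.2  23.1]
shift units [0.0086 0.0006 0.0096] rows>=0.1 | then turn units [-1.000e-04  1.668e-01  5.000e-04] rows>=0.6 F [-0.7 -0.3 -6. ] t 13.7
6 [467.6 295.9  19.1]
shift units [0.014  0.0006 0.0163] rows>=0.2 | then turn units [-1.000e-04  3.001e-01  5.000e-04] rows>=1.1 F [-0.7 -0.3 -6. ] t 13.7
3 [467.2 297.4  16.1]
shift units [0.0186 0.0006 0.0214] rows>=0.3 | then turn units [-1.000e-04  4.001e-01  5.000e-04] rows>=1.4 F [-0.7 -0.3 -6. ] t 13.7
0 [466.7 299.   13. ]
shift units [0.0235 0.0006 0.0263] rows>=0.4 | then turn units [-1.000e-04  5.001e-01  5.000e-04] rows>=1.8 F [-0.7 -0.3 -6. ] t 13.7
```

Call:
{"name": "send_rows", "arguments": {"motion": [{"tx": 0.0022, "ty": 0.0003, "tz": 0.0024, "rx": 0, "ry": 0.0417, "rz": 0, "gripper": 1}, {"tx": 0.0022, "ty": 0, "tz": 0.0024, "rx": 0, "ry": 0.0417, "rz": 0, "gripper": 1}, {"tx": 0.0022, "ty": 0, "tz": 0.0024, "rx": 0, "ry": 0.0417, "rz": 0, "gripper": 1}, {"tx": 0.002, "ty": 0, "tz": 0.0024, "rx": 0, "ry": 0.0417, "rz": 0, "gripper": 1}, {"tx": 0, "ty": 0, "tz": 0, "rx": 0, "ry": 0, "rz": 0, "gripper": 1}, {"tx": 0, "ty": 0, "tz": 0, "rx": 0, "ry": 0, "rz": 0, "gripper": 1}]}}

```text
time_s: 14.5
ee_pos: [468.0, 294.4, 23.2]
ee_rot: [180.0, 10.0, 106.0]
force: [-0.3, -0.1, -5.4]
gripper_width: 24.9
gripper_force: 50.0
```

```bash
python3 - <<'E'
from h import *
s=env.state();print(s['ee_pos'],s['ee_rot'],s['torque'])
for th,yb,zb in((6,52.2,.8),(4,53.2,.7)):
    p=ntgt(yb,zb,th,(467.1,297.6),106); print(th,p.round(1)); plan(p,106,th)
E
```

```text
[468.02785222 294.4024017   23.198442  ] [179.9909119    9.99232239 106.00607276] [0.19398759 0.16153398 0.01198849]
6 [467.6 295.9  19.1]
shift units [ 0.0045 -0.      0.0075] rows>=0.1 | then turn units [0.0003 0.1331 0.0002] rows>=0.5 F [-0.3 -0.1 -5.4] t 14.5
4 [467.3 296.9  17.1]
shift units [ 0.0072 -0.      0.0111] rows>=0.1 | then turn units [0.0003 0.1997 0.0002] rows>=0.7 F [-0.3 -0.1 -5.4] t 14.5
```

Call:
{"name": "send_rows", "arguments": {"motion": [{"tx": 0.0012, "ty": 0, "tz": 0.0019, "rx": 0, "ry": 0.0333, "rz": 0, "gripper": 1}, {"tx": 0.0012, "ty": 0, "tz": 0.0019, "rx": 0, "ry": 0.0333, "rz": 0, "gripper": 1}, {"tx": 0.0012, "ty": 0, "tz": 0.0019, "rx": 0, "ry": 0.0333, "rz": 0, "gripper": 1}, {"tx": 0.0012, "ty": 0, "tz": 0.0018, "rx": 0, "ry": 0.0333, "rz": 0, "gripper": 1}, {"tx": 0.0012, "ty": 0, "tz": 0.0018, "rx": 0, "ry": 0.0333, "rz": 0, "gripper": 1}, {"tx": 0.0012, "ty": 0, "tz": 0.0018, "rx": 0, "ry": 0.0333, "rz": 0, "gripper": 1}, {"tx": 0, "ty": 0, "tz": 0, "rx": 0, "ry": 0, "rz": 0, "gripper": 1}, {"tx": 0, "ty": 0, "tz": 0, "rx": 0, "ry": 0, "rz": 0, "gripper": 1}]}}

```text
time_s: 15.5
ee_pos: [467.2, 297.2, 17.2]
ee_rot: [180.0, 4.0, 106.0]
force: [-1.2, 0.1, -5.8]
gripper_width: 25.0
gripper_force: 50.0
```

```bash
python3 - <<'E'
from h import *
s=env.state();print(s['ee_pos'],s['ee_rot'],s['torque'])
for th,yb,zb in((2,54.2,.6),(0,55.2,.4)):
    p=ntgt(yb,zb,th,(467.1,297.6),106); print(th,p.round(1)); plan(p,106,th)
E
```

```text
[467.2099156  297.16542467  17.22938049] [179.99255446   3.99926561 106.0096716 ] [ 0.07886299  0.1065052  -0.04011876]
2 [467.  297.9  15.1]
shift units [0.0019 0.     0.0041] rows>=0.0 | then turn units [0.0003 0.0666 0.0003] rows>=0.2 F [-1.2  0.1 -5.8] t 15.5
0 [466.7 299.   13. ]
shift units [0.0045 0.     0.0081] rows>=0.1 | then turn units [0.0003 0.1333 0.0003] rows>=0.5 F [-1.2  0.1 -5.8] t 15.5
```

No contact so far. I go on down to flat.

Call:
{"name": "send_rows", "arguments": {"motion": [{"tx": 0.0009, "ty": 0, "tz": 0.002, "rx": 0, "ry": 0.0333, "rz": 0, "gripper": 1}, {"tx": 0.0009, "ty": 0, "tz": 0.002, "rx": 0, "ry": 0.0333, "rz": 0, "gripper": 1}, {"tx": 0, "ty": 0, "tz": 0, "rx": 0, "ry": 0, "rz": 0, "gripper": 1}, {"tx": 0, "ty": 0, "tz": 0, "rx": 0, "ry": 0, "rz": 0, "gripper": 1}]}}

```text
time_s: 16.0
ee_pos: [467.0, 297.8, 15.2]
ee_rot: [180.0, 2.0, 106.0]
force: [-0.0, -0.1, -6.1]
gripper_width: 25.1
gripper_force: 50.0
```

Call:
{"name": "send_rows", "arguments": {"motion": [{"tx": 0.0009, "ty": 0, "tz": 0.002, "rx": 0, "ry": 0.0333, "rz": 0, "gripper": 1}, {"tx": 0.0009, "ty": 0, "tz": 0.002, "rx": 0, "ry": 0.0333, "rz": 0, "gripper": 1}, {"tx": 0, "ty": 0, "tz": 0, "rx": 0, "ry": 0, "rz": 0, "gripper": 1}, {"tx": 0, "ty": 0, "tz": 0, "rx": 0, "ry": 0, "rz": 0, "gripper": 1}]}}

```text
time_s: 16.5
ee_pos: [466.8, 298.6, 13.1]
ee_rot: [180.0, 0.0, 106.0]
force: [0.8, -0.8, -5.8]
gripper_width: 25.4
gripper_force: 50.0
```

```bash
python3 - <<'E'
from h import *
s=env.state();print(s['ee_pos'],s['ee_rot'],s['torque'],s['force'])
p=ntgt(55.2,0,0,(467.1,297.6),106); plan(p,106,0)
w=grab('wrist','w7'); crop('w7',150,50,200,150,4,'w7v')
E
```

```text
[466.7661821  298.6237072   13.12350764] [1.79996125e+02 3.09725177e-03 1.05999784e+02] [-0.02163598 -0.00173176  0.0234725 ] [ 0.76697267 -0.80195404 -5.80807745]
shift units [0.0008 0.0001 0.0009] rows>=0.0 | then turn units [ 0.0001  0.0001 -0.    ] rows>=0.0 F [ 0.8 -0.8 -5.8] t 16.5
```

View pics/w7v.png

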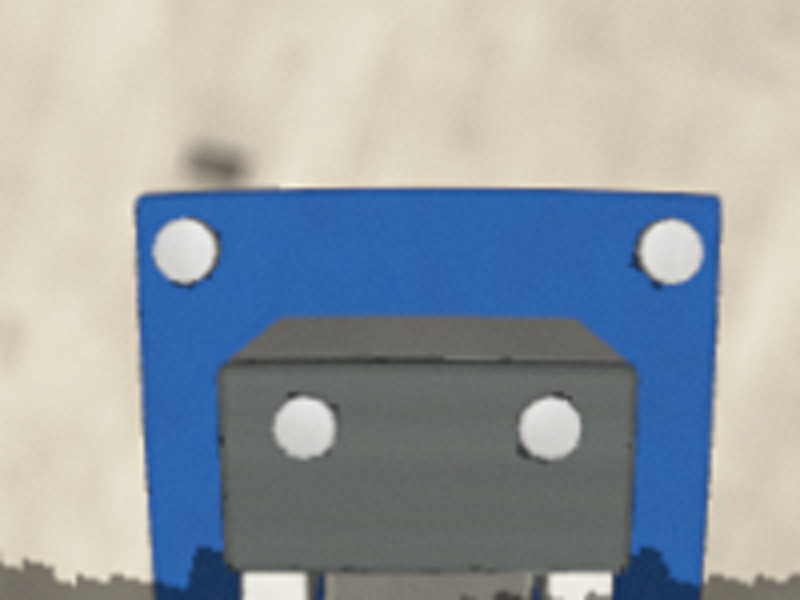

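The pile sits under the lip, centred sideways (lip mid about 428.5, pile about 429), with no contact forces. I lower it gently onto the floor.

Call:
{"name": "send_rows", "arguments": {"motion": [{"tx": 0, "ty": 0, "tz": 0.0006, "rx": 0, "ry": 0, "rz": 0, "gripper": 1}, {"tx": 0, "ty": 0, "tz": 0.0006, "rx": 0, "ry": 0, "rz": 0, "gripper": 1}, {"tx": 0, "ty": 0, "tz": 0, "rx": 0, "ry": 0, "rz": 0, "gripper": 1}, {"tx": 0, "ty": 0, "tz": 0, "rx": 0, "ry": 0, "rz": 0, "gripper": 1}]}}

```text
time_s: 17.05
ee_pos: [466.7, 298.7, 12.5]
ee_rot: [180.0, 0.0, 106.0]
force: [0.1, -0.3, -5.9]
gripper_width: 25.4
gripper_force: 50.0
```

Call:
{"name": "send_rows", "arguments": {"motion": [{"tx": 0, "ty": 0, "tz": 0.0006, "rx": 0, "ry": 0, "rz": 0, "gripper": 1}, {"tx": 0, "ty": 0, "tz": 0, "rx": 0, "ry": 0, "rz": 0, "gripper": 1}, {"tx": 0, "ty": 0, "tz": 0, "rx": 0, "ry": 0, "rz": 0, "gripper": 1}]}}

```text
time_s: 17.42
ee_pos: [466.7, 298.7, 12.5]
ee_rot: [180.0, -0.0, 106.0]
force: [-0.8, -0.5, -2.6]
gripper_width: 25.2
gripper_force: 50.0
```

Call:
{"name": "send_rows", "arguments": {"motion": [{"tx": 0, "ty": 0, "tz": 0.0006, "rx": 0, "ry": 0, "rz": 0, "gripper": 1}, {"tx": 0, "ty": 0, "tz": 0, "rx": 0, "ry": 0, "rz": 0, "gripper": 1}, {"tx": 0, "ty": 0, "tz": 0, "rx": 0, "ry": 0, "rz": 0, "gripper": 1}]}}

```text
time_s: 17.8
ee_pos: [466.8, 298.8, 12.5]
ee_rot: [180.0, -0.0, 106.0]
force: [-2.9, -1.6, 5.6]
gripper_width: 24.8
gripper_force: 50.0
```

Floor contact came at TCP z 12.5 (expected 12.4). I release with a partial opening and retreat straight up.

Call:
{"name": "send_rows", "arguments": {"motion": [{"tx": 0, "ty": 0, "tz": -0.0004, "rx": 0, "ry": 0, "rz": 0, "gripper": 0.3}, {"tx": 0, "ty": 0, "tz": 0, "rx": 0, "ry": 0, "rz": 0, "gripper": 0.1}, {"tx": 0, "ty": 0, "tz": 0, "rx": 0, "ry": 0, "rz": 0, "gripper": -0.1}, {"tx": 0, "ty": 0, "tz": 0, "rx": 0, "ry": 0, "rz": 0, "gripper": -0.1}, {"tx": 0, "ty": 0, "tz": 0, "rx": 0, "ry": 0, "rz": 0, "gripper": -0.1}, {"tx": 0, "ty": 0, "tz": 0, "rx": 0, "ry": 0, "rz": 0, "gripper": -0.1}]}}

```text
time_s: 18.55
ee_pos: [466.7, 298.7, 12.1]
ee_rot: [180.0, 0.0, 106.0]
force: [0.4, 0.7, 0.6]
gripper_width: 50.1
gripper_force: 0.0
```

Call:
{"name": "send_rows", "arguments": {"motion": [{"tx": 0, "ty": 0, "tz": -0.01, "rx": 0, "ry": 0, "rz": 0, "gripper": -0.1}, {"tx": 0, "ty": 0, "tz": -0.04, "rx": 0, "ry": 0, "rz": 0, "gripper": -0.1}, {"tx": 0, "ty": 0, "tz": -0.08, "rx": 0, "ry": 0, "rz": 0, "gripper": -0.1}, {"tx": 0, "ty": 0, "tz": -0.1, "rx": 0, "ry": 0, "rz": 0, "gripper": -0.1}, {"tx": -0.08, "ty": 0, "tz": -0.06, "rx": 0, "ry": 0, "rz": 0, "gripper": -0.1}, {"tx": -0.1, "ty": 0, "tz": 0, "rx": 0, "ry": 0, "rz": 0, "gripper": -0.1}, {"tx": 0, "ty": 0, "tz": 0, "rx": 0, "ry": 0, "rz": 0, "gripper": -0.1}, {"tx": 0, "ty": 0, "tz": 0, "rx": 0, "ry": 0, "rz": 0, "gripper": -0.1}]}}

```text
time_s: 19.55
ee_pos: [491.4, 212.4, 157.2]
ee_rot: [180.0, -0.0, 106.0]
force: [0.8, -0.6, 0.6]
gripper_width: 50.0
gripper_force: 0.0
```

```bash
python3 - <<'E'
from h import *
s=env.state();print(s['ee_pos'],s['force'],s['time_s'])
w=grab('wrist','w8'); crop('w8',150,0,200,150,4,'w8v')
E
```

```text
[491.37391685 212.41827841 157.23122962] [ 0.83655784 -0.55709308  0.56255081] 19.55
```

View pics/w8v.png

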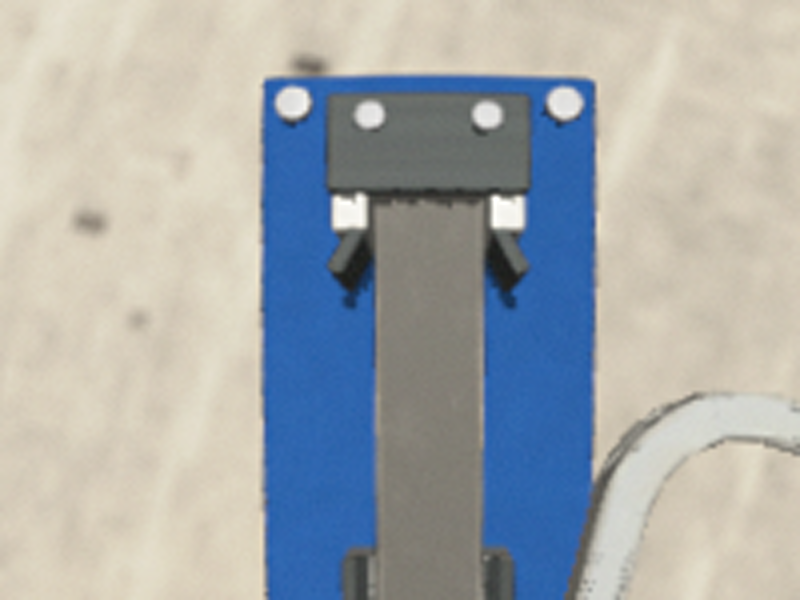

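The pile lies straight between the cheeks, under the lip and between the gate cheeks at (360,570) and (500,570), and the robot is clear. I hand the job in.

```bash
python3 -c "
from workcell import env
print(env.job_done())"
```

```text
the job is handed in; nothing more can be done
None
```

The three-bar pile is loaded in the nest as one stack, flat under the lip and behind the gate; the job was handed in at about 20 s of the allowed 45 s, but no verdict came back, so I can't confirm it passed.

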